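# Push the shelf basket home and shut the utility cupboard

## Robot

A 7-joint arm with a two-finger parallel gripper is mounted at the origin on the work surface. World frame = base frame: x ahead of the robot, y to its left, z up, the work surface at z = 0. Lengths are in mm, angles in rad, forces in N, time in s.
With the tool pointing down it reaches from about 400 to 875 mm from the base axis. Payload 6.5 kg.
Tool frame: the origin (TCP) lies between the finger pads; the fingertips stand 11 mm ahead of it and the grasp point (between the pads) lies 8 mm behind it (tip_extent is the distance from the TCP to the fingertips, in mm); z points along the fingers, y is the line along which they close (so a half turn about z gives the same grasp; the last joint's range is limited). The gripper opens to 88 mm and grips with 3 to 60 N. Pads are 18 mm wide; open, the fingers measure 123 mm over their backs; the gripper's body (75 mm by 187 mm) begins 45 mm behind the grasp point.
Start: joints at [-1.169, 0.536, -0.004, 1.538, 0.003, 1.067, -0.071], TCP at [293.094, 580.16, 249.716] pointing down, gripper open.
Joint ranges: [-2.7, 2.7], [-0.37, 2.16], [-1.27, 1.26], [0.24, 2.4], [-1.31, 4.45], [0.19, 1.91], [-2.76, 2.76]. Speed limits (rad/s): [2.39, 2.39, 3.14, 3.14, 3.14, 3.14, 3.14].

## Interface

Orientations are given as a 3x3 rotation matrix whose columns are the frame's x, y, z axes.
In Python, from plant import read_state, grab_frame, close_job, search_frame, masks_of, tip_extent gives the robot as it stands.
- The arm moves only by the shell command python3 -m crank 'ROWS' [FORCE]. ROWS is text: rows parted by semicolons, each of 7 numbers parted by spaces: the opening, from -1 (shut) to 1 (fully open), then the shift along the tool's x, y, z in m, then the turn, a rotation vector about the tool's x, y, z in rad. In form: gripper tx ty tz rx ry rz; .... A call has 1 to 8 rows; each row shifts and turns the commanded pose from where the row before left it, along the tool's axes as they then stand; what a row does not reach is not made up. A row lasts 1/10 s, in which the tool goes at most 50 mm and 8.59 degrees, less where a joint would pass 70% of its speed; a pose out of reach is approached as far as the arm can. A call is refused whole if a number of a shift passes 0.05 or a number of a turn 0.15, either way. A call with a gripper value outside its range is refused whole. The fingers move at their own pace and stop on an object; FORCE is the grip in N (left out, the last holds). Time passes only in rows, so rows that do not move let the fingers close. It gives the time, the measured TCP pose, the force, the opening and the grip force at its end, in the units of the state.
- read_state(): the state, without advancing time (a new reading comes with each control period).
- grab_frame(name): name is "scene" or "top" or "wrist"; returns a dict with "img" (480x640x3 uint8, red, green, blue), "range_z" (480x640 float32, mm along the optical axis (not along the pixel's ray), 0 where there is no reading), "fx", "fy", "cx", "cy" (pixels), "k1" (the pictures are not rectified: a ray, as slopes to the right and down, at radius r is drawn at 1 + k1 r^2 times it, then the intrinsics apply), "R" (3x3) and "t" (3): a world point X has camera coordinates R X + t; the wrist camera has in their place "mount" (4x4, takes a point from camera to tool coordinates, whose origin is the TCP and whose axes are the flange's). Camera axes: x right, y down, z forward; pixel columns grow to the right and rows downward; lengths in mm; the calibration is good to about 2 mm. A picture is of the moment at which its call begins: read the wrist's pose just before it.
- close_job(): hands the job in; it is judged then, once.
Trained networks look in a picture, given as the dict that the camera call returned (one of the last four; its "shot" number tells which), for a name from the list of things; names that differ only in an ending like _2 or _b are one class to them, and where a whole thing is asked for, a point or a joint stands for the part that bears it (a point fixed in the world has none). Each returns a list of dicts, best first, with "conf" (0 to 1); they miss things now and then, are a little off and sometimes report something else, mostly with a low value. They report only what shows in the picture. A call takes as long as a camera call.
- search_frame(picture, query): "rect" ([left, top, width, height] in pixels, round what is visible of it).
- masks_of(picture, query): "pixels" (480x640 bool, what is visible of it) and "rect" ([left, top, width, height] in pixels, round what is visible of it).
The state is a dict: "clock": time; "joints": joint angles; "joint_velocities": joint speeds; "effort": joint torques, N m; "eef_pos": TCP position; "tcp_rot": TCP orientation; "contact_force": force on the tool from outside, world axes, zero at the start; "wrist_torque": the same for the moment, N m; "finger_gap": finger opening in mm; "grip_force": force on a finger pad.
Only numpy, scipy, OpenCV 4.12 (cv2) and the standard library are available. Lean on these libraries where they do the work, as an engineer would, in place of code of your own. Each camera call takes 0.05 s, during which the arm holds its last target. There are 200 camera calls.

## Task

The basket on the upper shelf of the little white cupboard has been left sticking out, so the door cannot shut. With your fingertips push the basket back onto the shelf until its whole front is level with the cupboard's front edge or a little behind it, then push the door fully shut without slamming it. Only push: do not lift or tip the basket, keep the things in and beside it standing, and leave the things on the counter where they are.

Things in the scene. Friction and masses are not known exactly. Their poses are not given: they have to be found in the camera images.
- cupboard: White board cupboard fixed on the counter, open front to the robot; 300 mm wide, 260 deep, 310 high, 16 mm boards, roof and shelf reaching the front plane. Origin: middle of the lower front edge, on the counter. x points into the cupboard (front plane x = 0), y to the left seen from in front, z up. A fixed basket fills the lower compartment: leave it.
- shelf_front (a point): Middle of the upper shelf's front edge, on its top face, 185 mm above the counter. The compartment above it is 268 mm wide, 254 deep and 109 high (underside of the roof 294 mm above the counter).
- basket: Beige lattice basket, 220 mm deep (x), 165 wide (y), 90 high, upright plain walls 4 mm thick; loose on the upper shelf, sticking 50 to 90 mm out and perhaps a little askew. About 0.6 kg with what is in it; slides with a push of 2 to 10 N. Origin: centre of its underside; -x is its front, z up. Its rim is 275 mm above the counter.
- basket_front_left (a point): Front left upper corner of the basket's rim (outer face, seen from in front, +y side of the basket).
- basket_front_right (a point): Front right upper corner of the basket's rim (outer face, -y side of the basket).
- door (a joint): Opening of the door, rad: 0 shut, grows as it opens (1.3 to 1.7 at the start). One board 16 mm thick, 296 wide, 304 high (3 to 307 mm above the counter), hinged at the cupboard's left front corner, swinging out to the robot. Shut, its outer face is 19 mm before the front plane. Damped hinge: it stays where left; 1 to 4 N at mid width moves it.
- door_handle (a point): Middle of the door's upright steel bar handle, 100 mm long, 35 mm off the outer face, 268 mm from the hinge, 78 mm above the counter. Not needed. Above 135 mm the outer face is plain.
- door_hinge (a point): Point on the door's hinge axis (upright), at the height of the door's top, 307 mm above the counter; on the cupboard's front plane, 149 mm to the left of its middle.
- door_edge (a point): Upper corner of the door at its free edge, on the outer face; 297 mm from the hinge axis along the door and 19 mm off the plane through the axis, 307 mm above the counter. Moves with the door.
- jar: Plain white screw-lid jar, 60 mm across, 80 mm high, standing loose in the rear of the basket. Origin: centre of its underside.
- tin: Plain tin, 52 mm across, 72 mm high, standing loose in the rear of the basket. Origin: centre of its underside.
- small_bottle: Small bottle, 38 mm across, 92 mm high, standing loose on the upper shelf to the left of the basket. Origin: centre of its underside.
- spray_bottle: Clear spray bottle, 76 mm across, about 200 mm high, standing on the counter to the right of the cupboard. Origin: centre of its underside.
- tissue_pack: White tissue pack, 115 x 115 x 85 mm high, on the counter to the left of the cupboard. Origin: centre of its underside.
- brush: Scrubbing brush, 140 x 50 x 43 mm high, on the counter to the right. Origin: centre of its underside.
- pail: Small grey pail, 120 mm across, 95 mm high, on the counter further left. Origin: centre of its underside.

How it is judged (in metres and radians):
On the way, in this order (a step that is already met when the one before it is completed fails the run):
1. the basket is pushed in (its whole front no more than 5 mm out of the front plane) while the door is still open (x of each of basket_front_left, basket_front_right in the frame of cupboard above -0.005 m and value of joint door above 0.6 rad), for 0.2 s.
2. the door is pushed shut (value of joint door below 0.025 rad), for 0.2 s.
At the end, for the whole second after the job is handed in: Door under 0.025 rad; both front corners of the basket at most 5 mm out of the front plane; basket at rest, level on the shelf; jar and tin upright in it, small bottle upright on the shelf (tilt under 0.3 rad); counter things within 30 mm of their starts (value of joint door below 0.025 rad and x of each of basket_front_left, basket_front_right in the frame of cupboard above -0.005 m and z of basket in the frame of cupboard between 0.178 and 0.192 m and angle between basket's own z axis and vertical below 0.06 rad and linear speed of basket below 0.02 m/s and angle between each of jar, tin, small_bottle's own z axis and vertical below 0.3 rad and horizontal distance between each of jar, tin and basket below 0.12 m and z of each of jar, tin in the frame of basket below 0.012 m and z of small_bottle in the frame of cupboard above 0.178 m and distance of each of spray_bottle, tissue_pack, brush, pail from where it was at the start of the episode below 0.03 m); the robot touches nothing.
It fails at once if the basket is lifted more than 15 mm off the shelf, or tipped more than 0.2 rad (z of basket in the frame of cupboard above 0.2 m or angle between basket's own z axis and vertical above 0.2 rad).
It fails at once if the jar, the tin or the small bottle is lifted (more than 20 mm) or knocked over (z of any of jar, tin in the frame of cupboard above 0.209 m or z of small_bottle in the frame of cupboard above 0.205 m or angle between any of jar, tin, small_bottle's own z axis and vertical above 0.6 rad).
It fails at once if a thing on the counter is moved more than 30 mm (distance of any of spray_bottle, tissue_pack, brush, pail from where it was at the start of the episode above 0.03 m).
It fails at once if the door is slammed (faster than 2 rad/s over its last 0.3 rad) (value of joint door below 0.3 rad and velocity of joint door below -2 rad/s).
It also fails if it takes over 56 s, if anything falls off the work surface, if the arm or the gripper's body presses on something with over 40 N, if the wrist force passes 120 N, or if a joint passes its speed limit or range.

## Working session

There is one attempt and no reset: what is moved stays moved. The work goes in short steps, Python scripts to look and compute and a shell command to move; the robot and the scene stay as the last step left them, time stands still between calls to the robot, and variables do not carry over. Pictures are saved under pics/ and viewed, at most 10 in all, crops included, and the job is handed in when it is done.

```bash
ls; mkdir -p pics; cat > h.py <<'E'
import numpy as np, cv2
from plant import *
def rays(f):
    v,u=np.mgrid[0:480,0:640].astype(float)
    xd=(u-f['cx'])/f['fx']; yd=(v-f['cy'])/f['fy']; x,y=xd.copy(),yd.copy()
    for _ in range(20):
        s=1+f['k1']*(x*x+y*y); x,y=xd/s,yd/s
    return x,y
def cloud(f,st=None):
    x,y=rays(f); z=f['range_z']; P=np.stack([x*z,y*z,z],-1).astype(float)
    if 'R' in f: W=(P-np.array(f['t']))@np.array(f['R'])
    else:
        M=np.array(f['mount']); W=(P@M[:3,:3].T+M[:3,3])@np.array(st['tcp_rot']).T+np.array(st['eef_pos'])
    W[z<=0]=np.nan
    return W
def proj(f,X):
    c=np.array(f['R'])@X+np.array(f['t']); x,y=c[0]/c[2],c[1]/c[2]; s=1+f['k1']*(x*x+y*y)
    return np.array([f['fx']*x*s+f['cx'],f['fy']*y*s+f['cy']])
def save(f,n): cv2.imwrite('pics/'+n,f['img'][:,:,::-1])
E
python3 - <<'E'
from h import *
np.set_printoptions(precision=1,suppress=True)
s=read_state(); print(s['clock'],s['eef_pos'],s['tcp_rot'],s['finger_gap'])
ims=[]
for n in ['scene','top']:
    f=grab_frame(n); W=cloud(f); ims.append(f['img'])
    print(n,'cam',-np.array(f['R']).T@f['t'],np.array(f['R'])[2])
    for q in ['cupboard','basket','door','jar','tin','small_bottle','spray_bottle','tissue_pack','brush','pail']:
        m=masks_of(f,q)
        if m:
            p=W[m[0]['pixels']]; p=p[~np.isnan(p[:,0])]
            print(q,round(m[0]['conf'],2),m[0]['rect'],len(p),np.percentile(p,[2,50,98],axis=0).tolist() if len(p) else '')
        else: print(q,'none')
    np.savez(n,W=W)
cv2.imwrite('pics/a.png',cv2.resize(np.vstack(ims),(448*1,672))[:, :, ::-1][:600]) if 0 else None
cv2.imwrite('pics/a.png',cv2.resize(ims[0],(800,600))[:,:,::-1]);cv2.imwrite('pics/b.png',cv2.resize(ims[1],(800,600))[:,:,::-1])
E
```

```text
pics
0.0 [292.9 579.6 248.9] [[-0.9  0.5 -0. ]
 [ 0.5  0.9 -0. ]
 [-0.  -0.  -1. ]] 88.3095933736071
scene cam [-495.2  250.2 1163.2] [ 0.7 -0.1 -0.7]
cupboard 0.65 [293.8, 114.3, 117.3, 247.2] 7663 [[310.86250475972867, -224.91553051277484, 8.260098777927112], [680.5400054958327, -98.02643283672073, 308.3598672747445], [869.8063073686839, 90.5039376780265, 313.54325518260237]]
basket 0.9 [322.8, 171.5, 89.9, 64.2] 3252 [[531.2300692119046, -203.3185546164412, 184.881302200945], [575.4540988244072, -123.52853625893812, 215.5481217592404], [721.6325724609652, -25.112886591806387, 275.5455066207492]]
door 0.97 [300.6, 286.9, 35.3, 77.6] 906 [[42.44941197172322, 47.989360187198905, -1.5339340748451096], [329.9157766554994, 70.81711244759441, 47.20543970977039], [524.7456688458825, 141.99310610235452, 524.6067744657089]]
jar 0.63 [297.7, 113.4, 114.2, 247.7] 7465 [[313.39169666578834, -225.9941861183499, 10.963163669792927], [683.6437214327837, -100.33409562152497, 308.44892633416566], [872.2605856597501, 82.64652759816082, 313.53759316449396]]
tin 0.82 [363.0, 174.3, 16.4, 18.4] 331 [[6
[... 2098 characters left out ...]
200.80281866820036]]
tissue_pack 0.66 [238.8, 220.9, 52.0, 53.9] 2040 [[531.2928476773219, 138.01692816704735, 39.51732770279768], [586.4015632178082, 191.95429396134216, 84.56809861096437], [642.8433981655879, 248.72542978495215, 91.2587532885953]]
brush 0.47 [298.9, 234.5, 24.4, 139.0] 1565 [[311.63222239069285, 47.87950117285728, -0.6451808651811156], [447.0392131173035, 62.6644728956421, 305.51993024565155], [594.2039806220879, 93.74574895754017, 311.27144616149036]]
pail 0.98 [208.3, 318.7, 50.4, 48.9] 1762 [[297.9713923230534, 220.87283847632727, -1.7550897254301665], [344.8324898258362, 281.73481219902067, 9.277686688090935], [404.08043026631293, 325.02728429740023, 97.7234079464848]]
```

View pics/a.png

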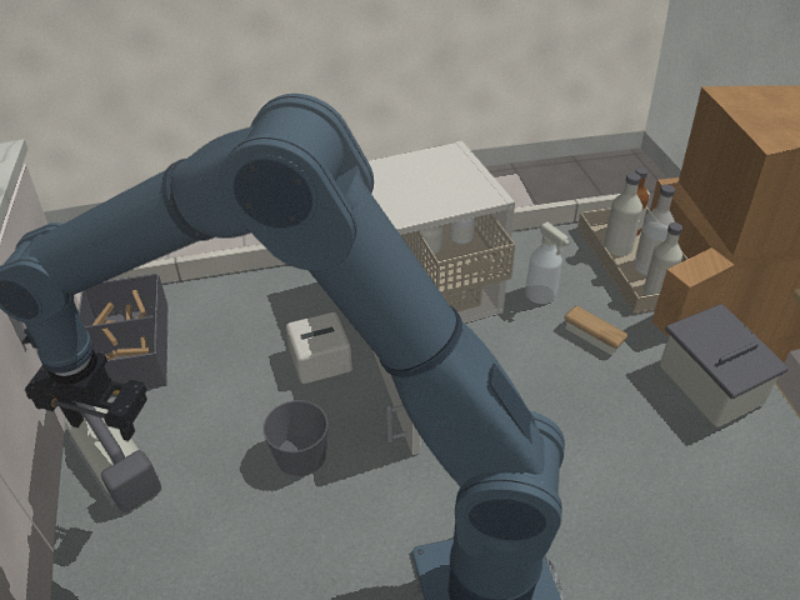

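View pics/b.png

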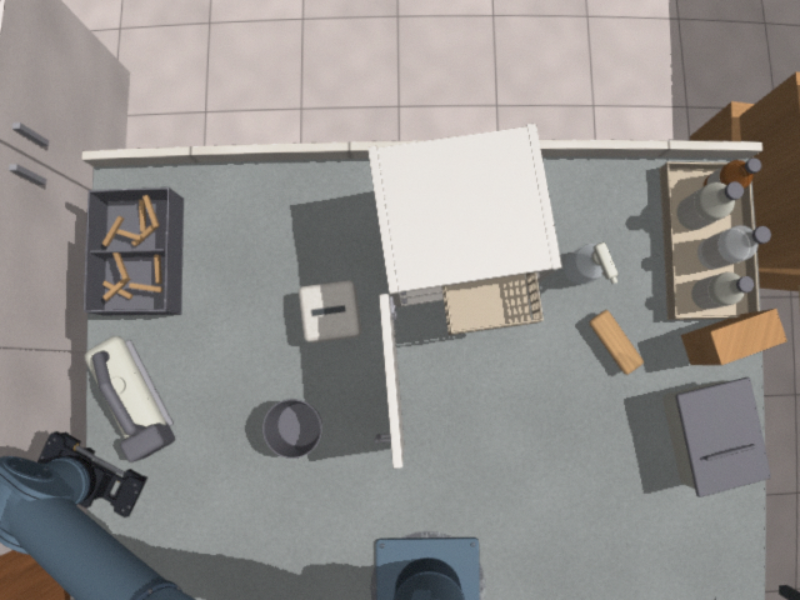

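The pictures show the cupboard slightly rotated. The door stands about 85–90° open (top view, pixels 385–400, 295–465) and the basket sticks out at 445–540, 275–330. Next I'll measure them.

```bash
cat > m.py <<'E'
from h import *
np.set_printoptions(precision=1,suppress=True)
def measure(show=True):
    f=grab_frame('top'); W=cloud(f); P=W.reshape(-1,3)
    ok=~np.isnan(P[:,0]); P=P[ok]
    roof=P[(abs(P[:,2]-310)<7)&(P[:,0]>560)&(P[:,0]<900)&(P[:,1]>-260)&(P[:,1]<90)]
    r=cv2.minAreaRect(roof[:,:2].astype(np.float32)); b=cv2.boxPoints(r)
    print('roof',r,b.tolist(),np.median(roof[:,2]))
    rim=P[(abs(P[:,2]-275)<9)&(P[:,0]>480)&(P[:,0]<680)&(P[:,1]>-230)&(P[:,1]<30)]
    print('rim',len(rim)); return f,W,roof,rim
E
python3 - <<'E'
from m import *
f,W,roof,rim=measure()
# robust line fits for roof front edge: per y-bin min x
def front(p,lo,hi,n=24,axis=0):
    q=[]
    for a in np.linspace(lo,hi,n+1)[:-1]:
        s=p[(p[:,1]>=a)&(p[:,1]<a+(hi-lo)/n)]
        if len(s)>2: q.append([a+(hi-lo)/n/2,s[:,0].min()])
    return np.array(q)
q=front(roof,-200,20); print('front roof',np.polyfit(*q.T,1),np.std(q[:,1]-np.polyval(np.polyfit(*q.T,1),q[:,0])))
q=front(rim,-215,-20); print('rim front',q.tolist())
d=W.reshape(-1,3); d=d[(abs(d[:,2]-307)<7)&(d[:,0]<585)&(d[:,0]>250)&(abs(d[:,1]-60)<60)]
r=cv2.minAreaRect(d[:,:2].astype(np.float32)); print('door',r,cv2.boxPoints(r).tolist())
E
```

```text
roof ((729.5831298828125, -58.819549560546875), (298.0796813964844, 322.05670166015625), 8.134015083312988) [[559.2589111328125, 79.50132751464844], [604.826416015625, -239.31541442871094], [899.9073486328125, -197.1404266357422], [854.33984375, 121.67631530761719]] 310.0482098882277
rim 254
front roof [ -0.1 610. ] 0.5553953699949625
rim front [[-202.8125, 551.5859392423195], [-194.6875, 551.578151046504], [-186.5625, 549.8045231398753], [-178.4375, 549.4661758086704], [-170.3125, 547.8304552060323], [-162.1875, 547.634879221786], [-154.0625, 545.8675932358109], [-145.9375, 545.7567941673199], [-137.8125, 543.9357367950415], [-129.6875, 543.8652803876212], [-121.5625, 542.0961610920554], [-113.4375, 541.6757553856286], [-105.3125, 539.9662407473174], [-97.1875, 539.9840777969952], [-89.0625, 538.1615104836133], [-80.9375, 537.7005523124229], [-72.8125, 536.0416475396886], [-64.6875, 536.0487783295664], [-56.5625, 534.0804592744288], [-48.4375, 533.9739299027738], [-40.3125, 532.3345860292098], [-32.1875, 585.5241831225087]]
door ((444.2545166015625, 63.864044189453125), (279.9241027832031, 16.19643783569336), 4.016971111297607) [[304.06903076171875, 62.137752532958984], [305.20361328125, 45.98110580444336], [584.4400024414062, 65.59033203125], [583.305419921875, 81.74697875976562]]
```

```bash
cat >> m.py <<'E'
def edge(p,lo,hi,n=24):
    q=[]
    for a in np.linspace(lo,hi,n+1)[:-1]:
        s=p[(p[:,1]>=a)&(p[:,1]<a+(hi-lo)/n)]
        if len(s)>2: q.append([a+(hi-lo)/n/2,s[:,0].min()])
    q=np.array(q); return np.polyfit(*q.T,1)
def report():
    f,W,roof,rim=measure()
    A=edge(roof[roof[:,0]>570],-195,30); y=rim[:,1]
    print('roof front slope,int',A.tolist())
    B=edge(rim,np.percentile(y,3),-45); print('rim',B.tolist(), 'y',y.min(),y.max())
    for yy in (-45,-120,-200): print(yy,'rim-front',(np.polyval(B,yy)-np.polyval(A,yy))*np.cos(np.arctan(A[0])))
    return A,roof,W
E
python3 - <<'E'
from m import *
A,roof,W=report()
for x0 in (650,700,750,800):
    s=roof[abs(roof[:,0]-x0)<4]; print(x0,s[:,1].min(),s[:,1].max())
E
```

```text
roof ((729.5935668945312, -58.9757080078125), (297.5195617675781, 322.24505615234375), 8.055716514587402) [[559.72265625, 79.71029663085938], [604.8807373046875, -239.35491943359375], [899.4644775390625, -197.66171264648438], [854.306396484375, 121.40350341796875]] 310.0740797663374
rim 251
roof front slope,int [-0.1344380952715708, 609.9578606535156]
rim [-0.12021204796628349, 527.8081611285908] y -222.50913593455695 -31.30596238713899
-45 rim-front -82.0517071141742
-120 rim-front -83.10914757479804
-200 rim-front -84.23708406613012
650 -230.82934294135404 70.96091570860753
700 -223.94830839915835 76.8592115613239
750 -217.38414772681972 85.145799455975
800 -210.36215681589047 89.12027040286753
```

Cupboard yaw is about 0.133 rad, and the basket front is about 83 mm out and nearly square. I'll raise, yaw, and cross over the door.

```bash
python3 -m crank '1 0 0 -0.05 0 0 0;1 0 0 -0.05 0 0 0;1 0 0 -0.05 0 0 -0.13;1 0 0 0 0 0 -0.13;1 0 0 0 0 0 -0.13;1 0 0 0 0 0 -0.13;1 0 0 0 0 0 -0.13;1 0 0 0 0 0 0'
python3 -c "
from h import *
s=read_state();print(s['eef_pos'],s['tcp_rot'],s['joints'])"
```

```text
clock: 2.0
eef_pos: [293.1, 580.1, 399.7]
tcp_rot: [[-0.983, -0.182, -0.0], [-0.182, 0.983, -0.0], [0.0, -0.0, -1.0]]
contact_force: [-1.1, 0.4, -0.2]
finger_gap: 88.3
grip_force: 0.0
[293.14073695 580.06931967 399.66329406] [[-9.83250092e-01 -1.82261403e-01 -1.93015129e-04]
 [-1.82261399e-01  9.83250111e-01 -4.07714311e-05]
 [ 1.97213205e-04 -4.90930595e-06 -9.99999981e-01]] [-1.09285771  0.43682019 -0.11847476  1.33503243  0.05085503  1.37278825
  0.54376684]
```

```bash
python3 -m crank '1 -0.005 0 0 0 0 0.05;1 -0.005 -0.04 0 0 0 0;1 -0.005 -0.04 0 0 0 0;1 -0.005 -0.04 0 0 0 0;1 -0.005 -0.04 0 0 0 0;1 -0.005 -0.04 0 0 0 0;1 -0.005 -0.04 0 0 0 0;1 -0.005 -0.04 0 0 0 0'
python3 -m crank '1 -0.005 -0.04 0 0 0 0;1 -0.005 -0.04 0 0 0 0;1 -0.005 -0.04 0 0 0 0;1 -0.005 -0.04 0 0 0 0;1 -0.005 -0.04 0 0 0 0;1 -0.005 -0.04 0 0 0 0;1 -0.005 -0.04 0 0 0 0;1 -0.005 -0.04 0 0 0 0'
python3 -m crank '1 -0.005 -0.04 0 0 0 0;1 -0.005 -0.04 0 0 0 0;1 -0.005 -0.04 0 0 0 0;1 0 0 0 0 0 0;1 0 0 0 0 0 0'
python3 -c "
from h import *
s=read_state();print(s['joints'])"
```

```text
clock: 2.8
eef_pos: [369.8, 306.4, 399.9]
tcp_rot: [[-0.992, -0.128, 0.0], [-0.128, 0.992, 0.001], [-0.0, 0.001, -1.0]]
contact_force: [0.5, 0.5, -0.0]
finger_gap: 87.9
grip_force: 0.0
clock: 3.6
eef_pos: [451.6, -5.4, 400.1]
tcp_rot: [[-0.992, -0.128, 0.001], [-0.128, 0.992, 0.001], [-0.001, 0.001, -1.0]]
contact_force: [0.4, -0.5, 0.7]
finger_gap: 88.3
grip_force: 0.0
clock: 4.1
eef_pos: [482.1, -121.1, 399.7]
tcp_rot: [[-0.992, -0.127, -0.0], [-0.127, 0.992, 0.0], [0.0, 0.0, -1.0]]
contact_force: [-0.1, 0.3, 0.8]
finger_gap: 88.4
grip_force: 0.0
[-0.24180359  0.13307586  0.44853731  1.75374465 -0.06059218  1.26852167
  1.91985214]
```

```bash
python3 -m crank '1 0 0 0 0 -0.14 0;1 0 0 0 0 -0.14 0;1 0 0 0 0 -0.14 0;1 0 0 0 0 -0.14 0;1 0 0 0 0 -0.14 0;1 0 0 0 0 -0.14 0;1 0 0 0 0 0 0;1 0 0 0 0 0 0'
python3 - <<'E'
from m import *
s=read_state();print(s['joints'],s['eef_pos'])
R=np.array(s['tcp_rot']); p=np.array(s['eef_pos'])
t=np.array([483,-126,225.]); print('pre shift tool',R.T@(t-p))
f=grab_frame('scene');cv2.imwrite('pics/c.png',f['img'][60:330,200:560,::-1])
E
```

```text
clock: 4.9
eef_pos: [482.4, -118.6, 400.4]
tcp_rot: [[-0.663, -0.135, 0.737], [-0.088, 0.991, 0.102], [-0.744, 0.003, -0.668]]
contact_force: [0.7, -0.2, 0.4]
finger_gap: 87.8
grip_force: 0.0
[-0.4 -0.3  0.7  2.3 -0.4  0.3  2.4] [ 482.4 -118.6  400.4]
pre shift tool [130.8  -7.9 116.9]
```

View pics/c.png

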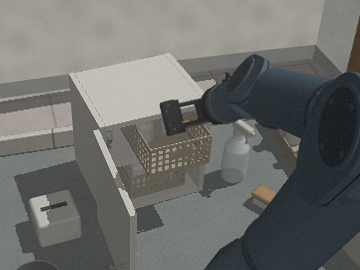

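The image shows the gripper tilted above and in front of the basket, and the path down is free. I'll reduce the tilt slightly and descend to 21 mm in front of the basket.

```bash
python3 -m crank '1 0 0 0 0 0.1 0;1 0.0167 -0.0013 0.0242 0 0 0;1 0.0167 -0.0013 0.0242 0 0 0;1 0.0167 -0.0013 0.0242 0 0 0;1 0.0167 -0.0013 0.0242 0 0 0;1 0.0167 -0.0013 0.0242 0 0 0;1 0.0167 -0.0013 0.0242 0 0 0;1 0 0 0 0 0 0'
python3 - <<'E'
from m import *
s=read_state();print(s['joints'],s['eef_pos'])
E
```

```text
clock: 5.75
eef_pos: [498.2, -115.9, 298.3]
tcp_rot: [[-0.744, -0.128, 0.656], [-0.1, 0.992, 0.08], [-0.66, -0.006, -0.751]]
contact_force: [0.4, 0.1, -0.6]
finger_gap: 88.3
grip_force: 0.0
[-1.  -0.2  1.3  2.4 -0.8  0.2  2.8] [ 498.2 -115.9  298.3]
```

The arm ran into joint limits because j3 has wound up. I'll fit a kinematic model from the recorded states and plan a better posture.

```bash
cat > kin.py <<'E'
import numpy as np, itertools
from scipy.optimize import least_squares
from scipy.spatial.transform import Rotation as Ro
from plant import read_state
Y=lambda a:Ro.from_euler('y',a).as_matrix(); Z=lambda a:Ro.from_euler('z',a).as_matrix()
def fk(q,p,s):
    h,L1,a1,L2,a2,d,a3,y0=p
    R=np.eye(3); x=np.array([0,0,h])
    R=R@Z(s[0]*q[0])@Y(q[1]); x=x+R@[a1,0,L1]
    R=R@Z(s[1]*q[2])@Y(q[3]); x=x+R@[a2,0,L2]
    R=R@Z(s[2]*q[4])@Y(q[5]); x=x+R@[a3,0,d]
    return x,R@Z(s[3]*q[6]+y0)
E
python3 - <<'E'
from kin import *
s=read_state(); print(list(np.round(s['joints'],4)),s['eef_pos'])
D=[([-1.092858,.43682,-.118475,1.335032,.050855,1.372788,.543767],[293.1,580.1,399.7],[[-.98325,-.18226,0],[-.18226,.98325,0],[0,0,-1]]),
([-.241804,.133076,.448537,1.753745,-.060592,1.268522,1.919852],[482.1,-121.1,399.7],[[-.992,-.127,0],[-.127,.992,0],[0,0,-1]]),
([-1.169,.536,-.004,1.538,.003,1.067,-.071],[293.1,580.2,249.7],None),
(s['joints'],s['eef_pos'],s['tcp_rot'])]
best=None
for sg in itertools.product([-1,1],repeat=4):
    def res(p):
        r=[]
        for q,x,R in D:
            X,M=fk(q,p,sg); r+=list(X-x)
            if R is not None: r+=list(300*(M-np.array(R)).ravel())
        return np.array(r)
    for y0 in (0,1.57,3.14,-1.57):
        o=least_squares(res,[300,400,0,400,0,250,0,y0],x_scale=[100]*7+[1])
        if best is None or o.cost<best[0]: best=(o.cost,sg,o.x,o.fun)
print(best[0],best[1],np.round(best[2],2)); print(np.round(best[3],1))
E
```

```text
[np.float64(-0.9768), np.float64(-0.1625), np.float64(1.2546), np.float64(2.391), np.float64(-0.7818), np.float64(0.1945), np.float64(2.7537)] [ 498.22336096 -115.93350825  298.25782657]
2682.76543002373 (-1, -1, -1, -1) [384.6  501.56 -29.48 460.97   8.75 347.14 -17.82   1.57]
[-43.2  22.7   5.4  -0.    0.   -0.1   0.    0.   -0.    0.1  -0.    0.
  -1.9  29.7  -6.9   0.   -0.1  -0.   -0.1  -0.    0.1   0.    0.1   0.
 -41.1  17.3   4.1   1.3  -2.7  -2.6  -0.    0.    0.    0.    0.    0.
  -0.    0.    0. ]
```

```bash
cat > kin.py <<'E'
import numpy as np
from scipy.optimize import least_squares
from scipy.spatial.transform import Rotation as Ro
from plant import read_state
Y=lambda a:Ro.from_euler('y',a).as_matrix(); Z=lambda a:Ro.from_euler('z',a).as_matrix()
LO=np.array([-2.7,-.37,-1.27,.24,-1.31,.19,-2.76]);HI=np.array([2.7,2.16,1.26,2.4,4.45,1.91,2.76])
def fk(q,p):
    h,L1,b1,L2,b2,d,b3,a0=p
    x=np.array([0,0,h]); R=Z(-q[0]); x=x+R@[a0,b1,0]
    R=R@Y(q[1])@Z(-q[2]); x=x+R@[0,b2,L1]
    R=R@Y(q[3])@Z(-q[4]); x=x+R@[0,b3,L2]
    R=R@Y(q[5]); x=x+R@[0,0,d]
    return x,R@Z(-q[6]+np.pi/2)
E
python3 - <<'E'
from kin import *
s=read_state()
D=[([-1.092858,.43682,-.118475,1.335032,.050855,1.372788,.543767],[293.1,580.1,399.7]),
([-.241804,.133076,.448537,1.753745,-.060592,1.268522,1.919852],[482.1,-121.1,399.7]),
([-1.169,.536,-.004,1.538,.003,1.067,-.071],[293.1,580.2,249.7]),
(s['joints'],s['eef_pos'])]
res=lambda p:np.concatenate([fk(q,p)[0]-x for q,x in D]+[np.array([.01*p[2],.01*p[4],.01*p[6],.01*p[7]])])
o=least_squares(res,[300,400,0,400,0,250,0,0]); print(o.cost,np.round(o.x,2),np.round(o.fun,1)); np.save('p',o.x)
E
```

```text
0.13070950682538765 [ 3.4782e+02  5.0501e+02 -2.4650e+01  4.4623e+02 -1.9570e+01  3.1693e+02
 -4.9000e-01 -3.9000e-01] [-0.2  0.  -0.  -0.   0.1 -0.1  0.3 -0.   0.2  0.  -0.  -0.1 -0.2 -0.2
 -0.  -0. ]
```

```bash
cat >> kin.py <<'E'
P=np.load('p.npy')
def rot(tilt,yaw=.133,flip=0):
    fw=np.array([np.cos(yaw),np.sin(yaw),0]); up=np.array([0,0,1.]); lat=np.cross(up,fw)
    z=np.sin(tilt)*fw-np.cos(tilt)*up; y=lat*(-1 if flip else 1); return np.c_[np.cross(y,z),y,z]
def err(q,x,R,w=300):
    X,M=fk(q,P); return np.r_[X-x,w*Ro.from_matrix(R@M.T).as_rotvec()]
def jac(q,w=300):
    X,M=fk(q,P); J=[]
    for i in range(7):
        e=np.zeros(7);e[i]=1e-5; A,B=fk(q+e,P); J.append(np.r_[(A-X)/1e-5,w*Ro.from_matrix(B@M.T).as_rotvec()/1e-5])
    return np.array(J).T
def track(q,x,R,lim=True,k=0,q0=None,iters=8):
    q=np.array(q,float)
    for _ in range(iters):
        J=jac(q); Ji=np.linalg.pinv(J); dq=Ji@err(q,x,R)
        if k: dq+=(np.eye(7)-Ji@J)@(k*(q0-q))
        q=q+dq
        if lim: q=np.clip(q,LO+.005,HI-.005)
    return q
def solve(x,R,n=40,rng=np.random.default_rng(0)):
    best=None; mid=(LO+HI)/2; h=(HI-LO)/2
    for _ in range(n):
        o=least_squares(lambda q:np.r_[err(q,x,R),3*((q-mid)/h)**4],rng.uniform(LO,HI),bounds=(LO,HI),max_nfev=60)
        e=np.linalg.norm(err(o.x,x,R)); m=np.min(1-abs(o.x-mid)/h)
        if e<12 and (best is None or m>best[1]): best=(e,m,o.x)
    return best
E
python3 - <<'E'
from kin import *
np.set_printoptions(precision=3,suppress=True)
q=np.array([-1.169,.536,-.004,1.538,.003,1.067,-.071]); x0,R0=fk(q,P)
for k in (0,.05,.3):
    a=q.copy();x=x0.copy();R=R0.copy()
    seq=[(0,0,-50,0)]*2+[(0,0,-50,-.13)]+[(0,0,0,-.13)]*4
    for m in seq:
        x=x+R@np.array(m[:3]);R=R@Z(m[3]); a=track(a,x,R,k=k,q0=q)
    print(k,'S1',a)
    for m in [(-5,0,0,.05)]+[(-5,-40,0,0)]*18:
        x=x+R@np.array(m[:3]);R=R@Z(m[3]); a=track(a,x,R,k=k,q0=q)
    print('S2',a)
print('true',[-1.092858,.43682,-.118475,1.335032,.050855,1.372788,.543767],[-.241804,.133076,.448537,1.753745,-.060592,1.268522,1.919852])
for flip in (0,1):
    for t in (25,30,35,40):
        for x in ([507,-123,225],[614,-108,225]):
            print(flip,t,x,solve(np.array(x,float),rot(np.radians(t),flip=flip),12))
E
```

```text
0 S1 [-2.695  2.155 -1.265  0.245 -1.305  1.905 -2.755]
S2 [-2.695  2.155 -1.265  0.245 -1.305  1.905 -2.755]
0.05 S1 [-2.695  2.155 -1.265  0.245 -1.305  1.905 -2.755]
S2 [-2.695  2.155 -1.265  0.245 -1.305  1.905 -2.755]
0.3 S1 [ 2.695  2.155  1.255  0.245  4.445  1.629 -2.755]
S2 [ 2.695  2.155  1.255  0.245  4.445  1.754 -2.755]
true [-1.092858, 0.43682, -0.118475, 1.335032, 0.050855, 1.372788, 0.543767] [-0.241804, 0.133076, 0.448537, 1.753745, -0.060592, 1.268522, 1.919852]
0 25 [507, -123, 225] (np.float64(0.06999070726635007), np.float64(0.19888243064468647), array([ 1.013,  0.307, -0.867,  2.172,  0.247,  0.361,  1.709]))
0 25 [614, -108, 225] (np.float64(0.01891095402504704), np.float64(0.31356764343011256), array([ 0.794,  0.47 , -0.788,  1.95 ,  0.5  ,  0.46 ,  1.431]))
0 30 [507, -123, 225] (np.float64(0.16138534426983953), np.float64(0.07955762205180417), array([ 1.186,  0.35 , -1.038,  2.225,  0.45 ,  0.258,  1.547]))
0 30 [614, -108, 225] (np.float64(0.04402937361488325), np.float64(0.21838861793274944), array([ 0.93 ,  0.508, -0.937,  2.009,  0.752,  0.378,  1.223]))
[... 1144 characters left out ...]
(0.20060460350669485), array([ 0.904,  0.493, -0.9  ,  2.01 ,  0.702,  0.363, -1.878]))
1 35 [507, -123, 225] (np.float64(0.40290623046759827), np.float64(0.027361643614268516), array([ 0.45 ,  0.19 , -0.165,  2.315, -1.231,  0.224,  0.021]))
1 35 [614, -108, 225] (np.float64(0.10239158793625014), np.float64(0.13894198930621426), array([ 1.028,  0.549, -1.038,  2.067,  1.08 ,  0.309, -2.202]))
1 40 [507, -123, 225] (np.float64(0.8920238359807472), np.float64(3.3306690738754696e-16), array([0.323, 0.194, 0.004, 2.38 , 4.45 , 0.3  , 0.635]))
1 40 [614, -108, 225] (np.float64(0.19029538080213818), np.float64(0.061737468900916026), array([ 1.125,  0.618, -1.145,  2.122,  1.53 ,  0.304, -2.59 ]))
```

```bash
python3 - <<'E'
from kin import *
np.set_printoptions(precision=3,suppress=True)
q=np.array([-1.169,.536,-.004,1.538,.003,1.067,-.071]); x0,R0=fk(q,P)
J=jac(q); print(J,np.linalg.svd(J)[1]); print(R0, x0, err(q,x0,R0))
E
```

```text
[[ 580.163  -38.314  553.447 -207.147  256.072 -122.518    0.   ]
 [-293.373  -90.168 -252.418 -490.143 -107.075 -292.296    0.   ]
 [   0.    -649.08     9.432 -391.1      0.597   -0.188    0.   ]
 [  -0.    -276.108  -59.916 -276.509 -101.674 -276.678   -0.231]
 [  -0.     117.322 -141.009  116.371 -242.349  115.971   -0.097]
 [-300.       0.    -257.928    0.613  144.669   -0.176  300.   ]] [1019.037  999.042  454.456  415.205  173.458  147.4  ]
[[-0.893  0.451  0.001]
 [ 0.451  0.893  0.   ]
 [-0.001  0.001 -1.   ]] [293.37  580.165 249.852] [0. 0. 0. 0. 0. 0.]
```

```bash
python3 - <<'E'
from kin import *
np.set_printoptions(precision=3,suppress=True)
q=np.array([-1.169,.536,-.004,1.538,.003,1.067,-.071]); x0,R0=fk(q,P)
x=x0+[0,0,50]
for i in range(1,4): a=track(q,x,R0,iters=i); print(a,err(a,x,R0))
E
```

```text
[-1.167  0.584 -0.006  1.586  0.005  0.971 -0.072] [ -0.871  -1.892 -99.437  -0.023  -0.052  -0.021]
[-1.165  0.692 -0.01   1.667  0.009  0.782 -0.076] [  -5.117  -10.98  -196.4     -0.102   -0.235   -0.078]
[-1.164  0.951 -0.013  1.765  0.019  0.425 -0.085] [ -22.943  -48.615 -382.507   -0.423   -1.002   -0.227]
```

```bash
sed -i 's/np.r_\[X-x,w/np.r_[x-X,w/' kin.py; python3 - <<'E'
from kin import *
np.set_printoptions(precision=3,suppress=True)
q=np.array([-1.169,.536,-.004,1.538,.003,1.067,-.071]); x0,R0=fk(q,P)
for w in (1,):
  for k in (0,.02,.1,.3):
    a=q.copy();x=x0.copy();R=R0.copy()
    for m in [(0,0,-50,0)]*2+[(0,0,-50,-.13)]+[(0,0,0,-.13)]*4:
        x=x+R@np.array(m[:3]);R=R@Z(m[3]); a=track(a,x,R,k=k,q0=q)
    print(k,'S1',a)
    for m in [(-5,0,0,.05)]+[(-5,-40,0,0)]*18:
        x=x+R@np.array(m[:3]);R=R@Z(m[3]); a=track(a,x,R,k=k,q0=q)
    print('S2',a)
print('true',[-1.092858,.43682,-.118475,1.335032,.050855,1.372788,.543767],[-.241804,.133076,.448537,1.753745,-.060592,1.268522,1.919852])
E
```

```text
0 S1 [-1.094  0.436 -0.117  1.335  0.051  1.372  0.543]
S2 [-0.243  0.133  0.449  1.754 -0.061  1.268  1.924]
0.02 S1 [-1.094  0.436 -0.116  1.335  0.051  1.372  0.543]
S2 [-0.346  0.136  0.567  1.759 -0.077  1.268  1.943]
0.1 S1 [-1.095  0.436 -0.115  1.335  0.05   1.372  0.544]
S2 [-0.293  0.134  0.507  1.756 -0.069  1.268  1.933]
0.3 S1 [-1.095  0.436 -0.115  1.335  0.05   1.372  0.544]
S2 [-0.263  0.133  0.472  1.755 -0.064  1.268  1.928]
true [-1.092858, 0.43682, -0.118475, 1.335032, 0.050855, 1.372788, 0.543767] [-0.241804, 0.133076, 0.448537, 1.753745, -0.060592, 1.268522, 1.919852]
```

```bash
cat >> kin.py <<'E'
def follow(q,wps):
    """wps: (x,R,n) straight interpolation; returns q, min margin (rad), max err"""
    q=np.array(q,float);mg=9;er=0
    for x1,R1,n in wps:
        x0,R0=fk(q,P); rv=(Ro.from_matrix(R0.T@R1)).as_rotvec()
        if np.isscalar(n)==False: rv=np.array(n[1]);n=n[0]
        for i in range(1,n+1):
            x=x0+(np.array(x1)-x0)*i/n; R=R0@Ro.from_rotvec(rv*i/n).as_matrix()
            q=track(q,x,R,iters=3); mg=min(mg,np.min(np.r_[q-LO,HI-q])); er=max(er,np.linalg.norm(err(q,x,R)))
    return q,mg,er
E
python3 - <<'E'
from kin import *
np.set_printoptions(precision=2,suppress=True)
q=np.array(read_state()['joints'])
U=[490,-120,400]
q1,m,e=follow(q,[(U,rot(.72),6),(U,rot(0),10)]); print('untilt',q1,m,e)
for flip in (0,1):
  for V in (U,[560,-120,420],[520,0,420],[500,-200,420]):
    for yaw in ((.133,) if 0 else (.133,-.3,.6)):
      n=30
      fl=np.pi+yaw-.133
      qa,m0,_=follow(q1,[(V,rot(0),10)])
      qa,m1,_=follow(qa,[(V,rot(0,yaw,flip),(n,[0,0,(fl if flip else yaw-.133)*-1 if not flip else fl]))])
      qa,m2,_=follow(qa,[(U,rot(0,yaw,flip),10),(U,rot(0,.133,flip),10)])
      for t in (25,30,35):
        r=np.radians(t)
        qb,m3,e3=follow(qa,[(U,rot(r,flip=flip),8),([507,-123,225],rot(r,flip=flip),10)])
        qc,m4,e4=follow(qb,[([614,-108,225],rot(r,flip=flip),10)])
        if t==30 or e3<2: print(flip,V,yaw,t,'q0',qa,'m',round(m0,2),round(m1,2),round(m2,2),round(m3,2),round(m4,2),'e',round(e3,1),round(e4,1))
E
```

```text
untilt [-0.22  0.15  0.43  1.74 -0.06  1.27  1.92] 0.032552207676602496 1.88742559684534e-05
0 [490, -120, 400] 0.133 25 q0 [-0.22  0.15  0.43  1.74 -0.06  1.27  1.92] m 0.52 0.52 0.52 0.17 0.19 e 0.0 0.0
0 [490, -120, 400] 0.133 30 q0 [-0.22  0.15  0.43  1.74 -0.06  1.27  1.92] m 0.52 0.52 0.52 0.0 0.01 e 34.8 0.0
0 [490, -120, 400] -0.3 25 q0 [-0.22  0.15  0.43  1.74 -0.06  1.27  1.92] m 0.52 0.52 0.52 0.17 0.19 e 0.0 0.0
0 [490, -120, 400] -0.3 30 q0 [-0.22  0.15  0.43  1.74 -0.06  1.27  1.92] m 0.52 0.52 0.52 0.0 0.01 e 34.8 0.0
0 [490, -120, 400] 0.6 25 q0 [-0.22  0.15  0.43  1.74 -0.06  1.27  1.92] m 0.52 0.38 0.38 0.17 0.19 e 0.0 0.0
0 [490, -120, 400] 0.6 30 q0 [-0.22  0.15  0.43  1.74 -0.06  1.27  1.92] m 0.52 0.38 0.38 0.0 0.01 e 34.8 0.0
0 [560, -120, 420] 0.133 25 q0 [-0.22  0.15  0.43  1.74 -0.06  1.27  1.92] m 0.53 0.56 0.52 0.17 0.19 e 0.0 0.0
0 [560, -120, 420] 0.133 30 q0 [-0.22  0.15  0.43  1.74 -0.06  1.27  1.92] m 0.53 0.56 0.52 0.0 0.01 e 34.9 0.0
0 [560, -120, 420] -0.3 25 q0 [-0.25  0.15  0.46  1.74 -0.07  1.27  1.93] m 0.53 0.56 0.52 0.17 0.19 e 0.0 0.0
0 [560
[... 3244 characters left out ...]
 m 0.52 0.5 0.49 0.1 0.12 e 0.0 0.0
1 [500, -200, 420] 0.133 25 q0 [-0.69  0.21  1.    1.76 -0.18  1.28 -1.08] m 0.52 0.25 0.25 0.0 0.17 e 1.2 0.0
1 [500, -200, 420] 0.133 30 q0 [-0.69  0.21  1.    1.76 -0.18  1.28 -1.08] m 0.52 0.25 0.25 0.0 0.0 e 224.3 3.6
1 [500, -200, 420] -0.3 25 q0 [-0.69  0.21  1.    1.76 -0.18  1.28 -1.09] m 0.52 0.34 0.17 0.01 0.17 e 0.0 0.0
1 [500, -200, 420] -0.3 30 q0 [-0.69  0.21  1.    1.76 -0.18  1.28 -1.09] m 0.52 0.34 0.17 0.0 0.0 e 223.4 3.6
1 [500, -200, 420] 0.6 25 q0 [-0.69  0.2   0.99  1.76 -0.18  1.28 -1.09] m 0.52 0.14 0.16 0.01 0.17 e 0.0 0.0
1 [500, -200, 420] 0.6 30 q0 [-0.69  0.2   0.99  1.76 -0.18  1.28 -1.09] m 0.52 0.14 0.16 0.0 0.0 e 220.9 3.3
```

```bash
python3 -m crank '1 -0.013 0 -0.019 0 0 0;1 -0.013 0 -0.019 0 0 0;1 -0.013 0 -0.019 0 0 0;1 -0.013 0 -0.019 0 0 0;1 0 0 0 0 0.14 0;1 0 0 0 0 0.14 0;1 0 0 0 0 0.14 0;1 0 0 0 0 0.14 0'
python3 -m crank '1 0 0 0 0 0.14 0;1 0 0 0 0 0.03 0;1 0 0 0 0 0 0.14;1 0 0 0 0 0 0.14;1 0 0 0 0 0 0.14;1 0 0 0 0 0 0.14;1 0 0 0 0 0 0.14;1 0 0 0 0 0 0'
python3 - <<'E'
from kin import *
from plant import *
np.set_printoptions(precision=2,suppress=True)
s=read_state(); print(s['joints'],s['eef_pos']); print(s['tcp_rot']); print(np.array(grab_frame('wrist')['mount']))
E
```

```text
clock: 6.55
eef_pos: [489.3, -120.9, 370.0]
tcp_rot: [[-0.98, -0.121, 0.161], [-0.119, 0.993, 0.017], [-0.162, -0.002, -0.987]]
contact_force: [0.6, -0.2, 0.2]
finger_gap: 88.1
grip_force: 0.0
clock: 7.35
eef_pos: [489.3, -119.7, 368.9]
tcp_rot: [[-0.838, 0.546, -0.003], [0.546, 0.838, -0.002], [0.001, -0.003, -1.0]]
contact_force: [0.2, -0.6, 0.5]
finger_gap: 88.1
grip_force: 0.0
[-0.26  0.17  0.47  1.79 -0.08  1.2   1.23] [ 489.33 -119.72  368.86]
[[-0.84  0.55 -0.  ]
 [ 0.55  0.84 -0.  ]
 [ 0.   -0.   -1.  ]]
[[  -0.     -0.95   -0.32   84.67]
 [   1.     -0.      0.     -0.04]
 [  -0.     -0.32    0.95 -135.01]
 [   0.      0.      0.      1.  ]]
```

```bash
python3 -m crank '1 0 0 0 0 0 0.143;1 0 0 0 0 0 0.143;1 0 0 0 0 0 0.143;1 0 0 0 0 0 0.143;1 0 0 0 0 0 0.143;1 0 0 0 0 0 0.143;1 0 0 0 0 0 0.143;1 0 0 0 0 0 0.143'
python3 -m crank '1 0 0 0 0 0 0.143;1 0 0 0 0 0 0.143;1 0 0 0 0 0 0.143;1 0 0 0 0 0 0.143;1 0 0 0 0 0 0.143;1 0 0 0 0 0 0.143;1 0 0 0 0 0 0.143;1 0 0 0 0 0 0.143'
python3 -m crank '1 0 0 0 0 0 0.143;1 0 0 0 0 0 0'
python3 - <<'E'
from kin import *
np.set_printoptions(precision=4,suppress=True)
s=read_state(); q=np.array(s['joints']);x=np.array(s['eef_pos']);print(q)
for t in (28,30,32):
    r=np.radians(t); T=rot(r,flip=1)
    qb,m,e=follow(q,[(x,T,8),([507,-123,225],T,10)]); qc,m2,e2=follow(qb,[([614,-108,225],T,10)]); print(t,m,e,m2,e2,qc)
    print(Ro.from_matrix(np.array(s['tcp_rot']).T@T).as_rotvec(), T.T@(np.array([507,-123,225])-x))
E
```

```text
clock: 8.2
eef_pos: [489.1, -118.6, 368.8]
tcp_rot: [[0.149, 0.989, -0.003], [0.989, -0.149, -0.001], [-0.002, -0.002, -1.0]]
contact_force: [0.3, 0.0, -1.0]
finger_gap: 88.1
grip_force: 0.0
clock: 9.0
eef_pos: [489.2, -118.6, 368.8]
tcp_rot: [[0.962, 0.274, -0.003], [0.274, -0.962, -0.001], [-0.003, 0.001, -1.0]]
contact_force: [0.3, -0.7, 0.5]
finger_gap: 88.2
grip_force: 0.0
clock: 9.2
eef_pos: [489.2, -118.5, 368.8]
tcp_rot: [[0.99, 0.138, -0.002], [0.138, -0.99, -0.001], [-0.003, 0.001, -1.0]]
contact_force: [0.2, 0.4, -0.2]
finger_gap: 88.1
grip_force: 0.0
[-0.5232  0.1989  0.7888  1.8003 -0.1485  1.206  -1.1227]
28 0.12233335414193469 2.7375108545811517e-07 0.14331270944705876 2.42289752591054e-10 [-0.418   0.4226  0.7423  2.0549 -1.0525  0.5116 -0.3459]
[-0.0004  0.4913  0.0061] [-52.4071   6.8307 134.9654]
30 0.09749483818309024 2.3601617598151237e-06 0.11825408048650354 2.18940813616479e-10 [-0.4535  0.4327  0.7949  2.0818 -1.1852  0.5151 -0.219 ]
[-0.0005  0.5262  0.0061] [-57.0854   6.8307 133.0542]
32 0.004999999999999893 4.43536661699816 0.004999999999999893 4.028181849823256 [-0.4708  0.4381  0.8232  2.1075 -1.305   0.5163 -0.102 ]
[-0.0006  0.5611  0.0061] [-61.6942   6.8307 130.9809]
```

```bash
python3 -m crank '1 0 0 0 0 0.1315 0;1 0 0 0 0 0.1315 0;1 0 0 0 0 0.1315 0;1 0 0 0 0 0.1315 0.006;1 -0.0143 0.0017 0.0333 0 0 0;1 -0.0143 0.0017 0.0333 0 0 0;1 -0.0143 0.0017 0.0333 0 0 0;1 -0.0143 0.0017 0.0333 0 0 0'
python3 -m crank '1 0 0 0 0 0 0;1 0 0 0 0 0 0'
python3 - <<'E'
from m import *
f=grab_frame('scene');f2=grab_frame('top')
a=cv2.resize(f['img'][130:280,270:470],(800,600))
cv2.imwrite('pics/d.png',a[:,:,::-1])
E
```

```text
clock: 10.0
eef_pos: [501.8, -114.2, 260.0]
tcp_rot: [[0.86, 0.15, 0.488], [0.123, -0.989, 0.086], [0.495, -0.013, -0.869]]
contact_force: [0.1, 1.0, 1.2]
finger_gap: 88.3
grip_force: 0.0
clock: 10.2
eef_pos: [500.8, -115.1, 260.2]
tcp_rot: [[0.862, 0.145, 0.485], [0.119, -0.989, 0.084], [0.492, -0.014, -0.87]]
contact_force: [0.5, -0.4, 1.3]
finger_gap: 88.1
grip_force: 0.0
```

View pics/d.png

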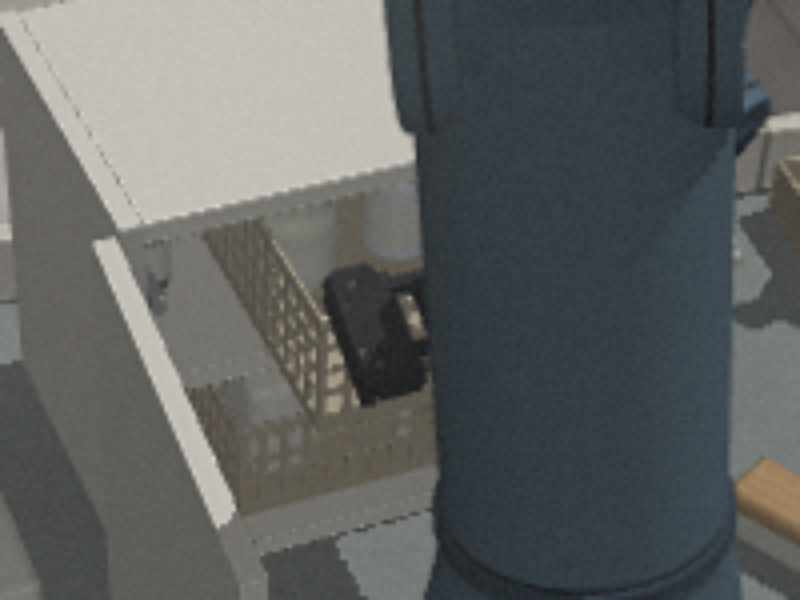

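```bash
python3 -m crank '1 -0.0043 0.003 0.011 0 0 0;1 -0.0043 0.003 0.011 0 0 0;1 -0.0043 0.003 0.011 0 0 0;1 0 0 0 0 0 0;1 0 0 0 0 0 0'
python3 - <<'E'
from kin import *
np.set_printoptions(precision=4,suppress=True)
s=read_state(); q=np.array(s['joints']);x=np.array(s['eef_pos']);R=np.array(s['tcp_rot']);print(q)
T=rot(np.radians(30),flip=1);print(Ro.from_matrix(R.T@T).as_rotvec())
print(R.T@[.991,.133,0], R.T@(np.array([527,-120,225])-x))
print(follow(q,[([614,-108,225],T,10)]))
E
```

```text
clock: 10.8
eef_pos: [507.7, -121.8, 226.1]
tcp_rot: [[0.861, 0.144, 0.488], [0.117, -0.989, 0.086], [0.495, -0.017, -0.869]]
contact_force: [0.4, -1.0, 1.0]
finger_gap: 87.9
grip_force: 0.0
[-0.4636  0.2493  0.858   2.2915 -1.1579  0.4733 -0.089 ]
[-0.0202  0.0058  0.0017]
[0.8688 0.0111 0.4948] [16.3068  1.006  10.5415]
(array([-0.4693,  0.44  ,  0.8172,  2.0825, -1.1991,  0.5257, -0.2086]), np.float64(0.11091721654524056), np.float64(1.9606228840527817e-10))
```

```bash
python3 -m crank '1 0.0052 0.0001 0.003 -0.02 0 0;1 0.0052 0.0001 0.003 0 0 0;1 0.0052 0.0001 0.003 0 0 0;1 0.0052 0.0001 0.003 0 0 0;1 0.0052 0.0001 0.003 0 0 0;1 0.0052 0.0001 0.003 0 0 0;1 0.0052 0.0001 0.003 0 0 0;1 0 0 0 0 0 0'
python3 - <<'E'
from m import *
report(); print(read_state()['joints'])
E
```

```text
clock: 11.6
eef_pos: [549.6, -116.8, 224.7]
tcp_rot: [[0.862, 0.134, 0.489], [0.117, -0.991, 0.065], [0.494, 0.001, -0.87]]
contact_force: [-0.6, -0.2, 0.4]
finger_gap: 88.3
grip_force: 0.7
roof ((729.2804565429688, -59.111297607421875), (296.681396484375, 322.03802490234375), 7.987409591674805) [[560.00439453125, 79.73285675048828], [604.7532958984375, -239.18096923828125], [898.5565185546875, -197.9554443359375], [853.8076171875, 120.9583740234375]] 310.1001270667251
rim 260
roof front slope,int [-0.1356768737324055, 609.8101234568635]
rim [0.1868459191679425, 572.4353976668815] y -227.9877710697749 -33.04862338451799
-45 rim-front -51.41716052109543
-120 rim-front -75.38675731464612
-200 rim-front -100.95432722776695
[-0.5  0.3  0.8  2.2 -1.2  0.5 -0.1]
```

```bash
python3 - <<'E'
from m import *
f=grab_frame('top'); W=cloud(f)
a=cv2.resize(f['img'][190:290,340:460],(600,500)); cv2.imwrite('pics/e.png',a[:,:,::-1])
p=W.reshape(-1,3); r=p[(abs(p[:,2]-275)<9)&(p[:,0]>480)&(p[:,0]<640)&(p[:,1]>-60)&(p[:,1]<-20)]; print(r[np.argsort(r[:,0])][:8])
E
```

```text
[[555.9 -45.2 277.4]
 [556.1 -43.1 275.3]
 [556.1 -40.9 275.3]
 [556.2 -47.7 272.8]
 [558.  -42.9 279.6]
 [558.1 -40.8 278.9]
 [558.1 -51.9 276.5]
 [558.1 -54.1 275.4]]
```

View pics/e.png

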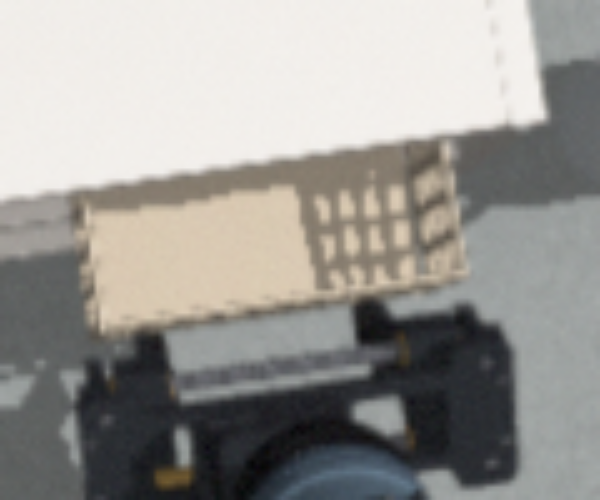

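Both fingertips sit flat on the basket front, and the left corner has moved in about 24 mm, leaving about 60 mm to go. Continuing.

```bash
python3 -m crank '1 0.0052 0 0.003 0 0 0;1 0.0052 0 0.003 0 0 0;1 0.0052 0 0.003 0 0 0;1 0.0052 0 0.003 0 0 0;1 0.0052 0 0.003 0 0 0;1 0.0052 0 0.003 0 0 0;1 0.0052 0 0.003 0 0 0;1 0.0052 0 0.003 0 0 0'
python3 -m crank '1 0 0 0 0 0 0'
python3 - <<'E'
from m import *
f=grab_frame('top'); W=cloud(f)
p=W.reshape(-1,3); A=[-.1345,609.9]
for lo,hi in ((-60,-20),(-215,-185)):
    r=p[(abs(p[:,2]-275)<9)&(p[:,0]>480)&(p[:,0]<660)&(p[:,1]>lo)&(p[:,1]<hi)]; d=(r[:,0]-np.polyval(A,r[:,1]))*.991; print(np.c_[r,d][np.argsort(d)][:4])
print(read_state()['joints'])
E
```

```text
clock: 12.5
eef_pos: [596.3, -110.5, 224.2]
tcp_rot: [[0.862, 0.133, 0.489], [0.116, -0.991, 0.065], [0.493, 0.0, -0.87]]
contact_force: [-5.7, -1.2, 6.2]
finger_gap: 88.2
grip_force: 3.4
clock: 12.6
eef_pos: [597.1, -110.2, 224.4]
tcp_rot: [[0.862, 0.134, 0.49], [0.117, -0.991, 0.065], [0.494, 0.001, -0.87]]
contact_force: [-1.9, -0.6, 1.7]
finger_gap: 88.1
grip_force: 0.7
[[584.3 -25.8 282.4 -28.8]
 [602.1 -35.  278.5 -12.4]
 [605.1 -51.  269.  -11.6]
 [604.5 -46.2 275.5 -11.5]]
[[ 623.  -186.3  273.   -11.9]
 [ 623.7 -189.7  266.3  -11.6]
 [ 624.7 -197.   276.   -11.6]
 [ 624.6 -194.5  277.   -11.3]]
[-0.5  0.4  0.8  2.1 -1.2  0.5 -0.2]
```

```bash
python3 -m crank '1 0.0026 0 0.0015 0 0 0;1 0.0026 0 0.0015 0 0 0;1 0.0026 0 0.0015 0 0 0;1 0.0026 0 0.0015 0 0 0;1 0.0026 0 0.0015 0 0 0;1 0 0 0 0 0 0'
python3 - <<'E'
from m import *
f=grab_frame('top'); W=cloud(f)
p=W.reshape(-1,3); A=[-.1345,609.9]
for lo,hi in ((-60,-20),(-215,-185)):
    r=p[(abs(p[:,2]-275)<9)&(p[:,0]>480)&(p[:,0]<660)&(p[:,1]>lo)&(p[:,1]<hi)]; d=(r[:,0]-np.polyval(A,r[:,1]))*.991; print(np.c_[r,d][np.argsort(d)][:4])
E
```

```text
clock: 13.25
eef_pos: [611.4, -108.2, 224.2]
tcp_rot: [[0.862, 0.134, 0.489], [0.117, -0.991, 0.066], [0.494, 0.0, -0.87]]
contact_force: [-2.6, -1.5, 2.0]
finger_gap: 88.1
grip_force: 1.7
[[538.5 -58.4 271.6 -78.5]
 [555.4 -57.9 283.4 -61.8]
 [555.4 -55.8 282.7 -61.4]
 [557.6 -58.1 282.  -59.5]]
[[ 621.7 -186.6  283.8  -13.2]
 [ 624.1 -186.9  282.4  -10.9]
 [ 639.1 -214.8  266.8    0.3]
 [ 637.8 -187.9  279.2    2.6]]
```

```bash
python3 -m crank '1 0.0017 0 0.001 0 0 0;1 0 0 0 0 0 0;1 -0.0174 0 -0.01 0 0 0;1 -0.0174 0 -0.01 0 0 0;1 -0.0174 0 -0.01 0 0 0;1 -0.0174 0 -0.01 0 0 0;1 -0.0174 0 -0.01 0 0 0;1 0 0 0 0 0 0'
python3 - <<'E'
from m import *
f=grab_frame('scene');cv2.imwrite('pics/f.png',cv2.resize(f['img'][110:290,260:500],(800,600))[:,:,::-1])
f=grab_frame('top'); W=cloud(f); p=W.reshape(-1,3); A=[-.1345,609.9]
for lo,hi in ((-60,-20),(-120,-100),(-215,-185)):
    r=p[(abs(p[:,2]-275)<9)&(p[:,0]>580)&(p[:,0]<660)&(p[:,1]>lo)&(p[:,1]<hi)]; d=(r[:,0]-np.polyval(A,r[:,1]))*.991; print(np.c_[r,d][np.argsort(d)][:3])
print(read_state()['joints'])
E
```

```text
clock: 14.1
eef_pos: [512.4, -121.3, 224.6]
tcp_rot: [[0.862, 0.133, 0.489], [0.115, -0.991, 0.067], [0.494, -0.001, -0.87]]
contact_force: [0.6, 0.2, -0.5]
finger_gap: 88.1
grip_force: 0.0
[]
[]
[]
[-0.5  0.3  0.9  2.3 -1.2  0.4 -0.1]
```

View pics/f.png

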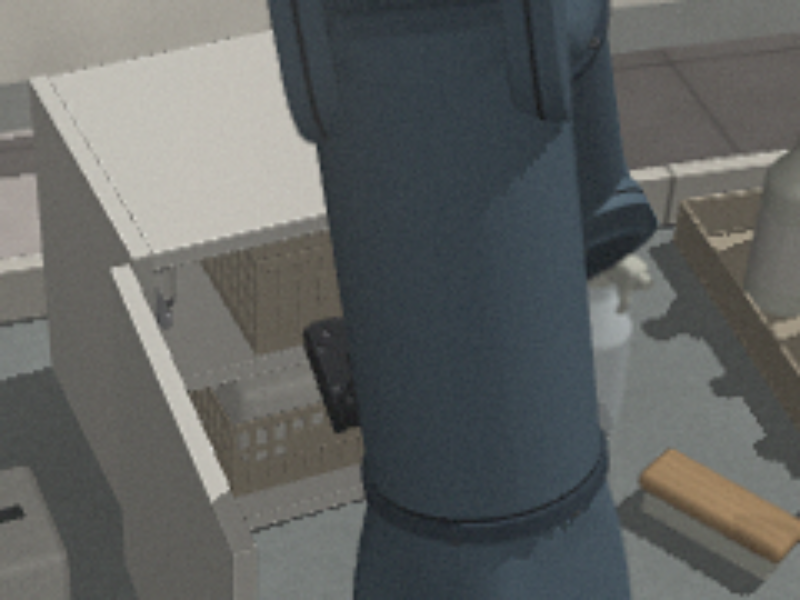

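The basket front now sits under the roof edge and no rim shows ahead of it. Next I'll plan the door push, with the tool vertical, tips 264 mm above the counter, and the gripper closed.

```bash
cat > arc.py <<'E'
from kin import *
np.set_printoptions(precision=4,suppress=True)
H=np.array([601,64.]);cx=np.array([.991,.133]);cy=np.array([-.133,.991])
def tcp(th,rho,extra=0,yaw=.133,z=275):
    d=-cy*np.cos(th)-cx*np.sin(th); n=-cx*np.cos(th)+cy*np.sin(th)  # along door, outward
    X=np.array([np.cos(yaw),np.sin(yaw)]);Yv=np.array([-X[1],X[0]])
    c=9*abs(n@X)+17.5*abs(n@Yv)
    return np.r_[H+rho*d+(19+c+extra)*n,z]
E
python3 - <<'E'
from arc import *
s=read_state(); q=np.array(s['joints']);x=np.array(s['eef_pos']);T=rot(np.radians(30),flip=1);F=rot(0,flip=1)
up=[495,-118,380]
q,m,e=follow(q,[(up,T,8)]);print(q,m,e)
q,m,e=follow(q,[(up,F,8)]);print(q,m,e)
a=tcp(1.634,180,50); print(a); b=a.copy();b[2]=400
q,m,e=follow(q,[(b,F,12)]);print(q,m,e)
q,m,e=follow(q,[(a,F,6)]);print(q,m,e)
for th in (1.634,1.4,1.1,.8,.5,.25,.1,0):
    q,m,e=follow(q,[(tcp(th,180),F,4)]);print(th,tcp(th,180),q,m,e)
R=np.array(s['tcp_rot']);print(R.T@(np.array(up)-x),F.T@(b-np.array(up)))
E
```

```text
[-0.7146 -0.2125  0.8758  2.1386  0.0042  0.6395 -1.2488] 0.11323138117231646 0.00015764806716669517
[-0.6753  0.2389  0.9937  1.7777 -0.2113  1.2388 -1.0629] 0.2000808021132329 9.898271799497429e-08
[415.3598 138.1784 275.    ]
[-1.1784 -0.0168  0.7601  1.8918  0.0121  1.262  -1.8598] 0.26463513280589257 9.39788231778085e-09
[-1.1201  0.1581  0.7804  2.0754 -0.1359  0.9577 -1.7053] 0.32455947317331946 5.075077316031573e-09
1.634 [418.8669  88.3073 275.    ] [-1.051   0.1364  0.8173  2.0976 -0.1219  0.9539 -1.6054] 0.3024029764029956 4.005744092857683e-10
1.4 [417.9707  46.1263 275.    ] [-0.9925  0.1184  0.8504  2.1149 -0.1092  0.9513 -1.5198] 0.28513502596299567 2.2193125677278522e-10
1.1 [430.9157  -6.4229 275.    ] [-0.8848  0.1531  0.8892  2.0935 -0.1455  0.9562 -1.3549] 0.28907114105730214 1.1632185156053915e-09
0.8 [459.9969 -54.0706 275.    ] [-0.7425  0.2442  0.8971  2.0227 -0.23    0.9771 -1.1677] 0.32290007519020003 9.47441913374312e-10
0.5 [503.5557 -91.3759 275.    ] [-0.598   0.3583  0.8691  1.9094 -0.32    1.0186 -1.027 ] 0.3684896334114479 1.0360747031116063e-09
0.25 [ 548.2428 -111.0306  275.    ] [-0.5018  0.4545  0.8359  1.7917 -0.3814  1.0655 -0.9654] 0.39944344542557697 4.789353636365858e-10
0.1 [ 577.338  -116.8707  275.    ] [-0.4582  0.5104  0.8166  1.7146 -0.4116  1.0972 -0.951 ] 0.42910333716504157 5.2685998620369185e-11
0 [ 597.1859 -118.1048  275.    ] [-0.4349  0.5464  0.8046  1.6616 -0.4292  1.1193 -0.9496] 0.44649698025842166 1.1163457343130809e-11
[  59.7811   -5.5008 -144.0427] [ -44.9655 -264.4769  -20.    ]
```

```bash
python3 -m crank '-1 0.01 -0.001 -0.024 0 0 0;-1 0.01 -0.001 -0.024 0 0 0;-1 0.01 -0.001 -0.024 0 0 0;-1 0.01 -0.001 -0.024 0 0 0;-1 0.01 -0.001 -0.024 0 0 0;-1 0.01 -0.001 -0.024 0 0 0;-1 0 0 0 0 -0.131 0;-1 0 0 0 0 -0.131 0' 10
python3 -m crank '-1 0 0 0 0 -0.131 0;-1 0 0 0 0 -0.131 0;-1 0 0 0 0 0 0;-1 0 0 0 0 0 0'
python3 - <<'E'
from arc import *
s=read_state(); x=np.array(s['eef_pos']);R=np.array(s['tcp_rot']);F=rot(0,flip=1)
print(Ro.from_matrix(R.T@F).as_rotvec(), s['joints']); b=tcp(1.634,180,50);b[2]=400; print(F.T@(b-x))
E
```

```text
clock: 15.0
eef_pos: [496.4, -115.2, 368.7]
tcp_rot: [[0.959, 0.14, 0.248], [0.134, -0.99, 0.042], [0.251, -0.007, -0.968]]
contact_force: [0.6, -1.0, -0.3]
finger_gap: 26.8
grip_force: 0.0
clock: 15.4
eef_pos: [496.3, -116.0, 365.3]
tcp_rot: [[0.99, 0.139, -0.01], [0.139, -0.99, -0.001], [-0.01, -0.0, -1.0]]
contact_force: [-1.1, -0.5, 0.0]
finger_gap: 0.2
grip_force: 0.0
[-0.0002  0.0099  0.006 ] [-0.7039  0.2842  1.0466  1.7925 -0.2566  1.2239 -1.0159]
[ -46.5438 -262.6674  -34.7065]
```

```bash
python3 -m crank '-1 0 0 -0.035 0 0.01 0.006;-1 -0.0058 -0.033 0 0 0 0;-1 -0.0058 -0.033 0 0 0 0;-1 -0.0058 -0.033 0 0 0 0;-1 -0.0058 -0.033 0 0 0 0;-1 -0.0058 -0.033 0 0 0 0;-1 -0.0058 -0.033 0 0 0 0;-1 -0.0058 -0.033 0 0 0 0'
python3 -m crank '-1 -0.0058 -0.033 0 0 0 0;-1 0 0 0 0 0 0;-1 0 0 0 0 0 0'
python3 - <<'E'
from arc import *
s=read_state(); x=np.array(s['eef_pos']);R=np.array(s['tcp_rot']);F=rot(0,flip=1)
print(x,Ro.from_matrix(R.T@F).as_rotvec(), s['joints']); b=tcp(1.634,180,50); print(F.T@(b-x))
E
```

```text
clock: 16.2
eef_pos: [423.9, 108.1, 402.1]
tcp_rot: [[0.991, 0.132, 0.002], [0.132, -0.991, 0.01], [0.003, -0.01, -1.0]]
contact_force: [0.1, 0.3, 0.4]
finger_gap: 0.3
grip_force: 0.0
clock: 16.5
eef_pos: [414.5, 139.1, 402.0]
tcp_rot: [[0.991, 0.133, 0.001], [0.133, -0.991, 0.007], [0.002, -0.007, -1.0]]
contact_force: [0.1, -0.9, 1.1]
finger_gap: 0.2
grip_force: 0.0
[414.4641 139.135  402.0048] [-0.0071 -0.0017  0.0008] [-1.2808 -0.0313  0.8579  1.8944  0.0182  1.2641 -1.8655]
[  0.761    1.067  127.0048]
```

```bash
python3 -m crank '-1 0 0 0.025 -0.007 0 0;-1 0 0 0.025 0 0 0;-1 0 0 0.025 0 0 0;-1 0 0 0.026 0 0 0;-1 0 0 0.026 0 0 0;-1 0 0 0 0 0 0;-1 0 0 0 0 0 0'
python3 - <<'E'
from arc import *
s=read_state(); x=np.array(s['eef_pos']);R=np.array(s['tcp_rot']);F=rot(0,flip=1);print(x,Ro.from_matrix(R.T@F).as_rotvec())
b=tcp(1.634,180); print('to contact',F.T@(b-x))
ths=[1.634,1.4,1.15,.9,.65,.4,.3,.2,.1,.0]
for a,c in zip(ths,ths[1:]): print(a,c,F.T@(tcp(c,180)-tcp(a,180)))
E
```

```text
clock: 17.2
eef_pos: [415.2, 138.2, 275.4]
tcp_rot: [[0.991, 0.13, 0.001], [0.13, -0.991, -0.003], [0.001, 0.003, -1.0]]
contact_force: [0.4, -0.3, -0.4]
finger_gap: 0.7
grip_force: 0.0
[415.2486 138.1845 275.4462] [ 0.0033 -0.0006 -0.0024]
to contact [-3.0278 49.9165  0.4462]
1.634 1.4 [-6.4818 41.6896  0.    ]
1.4 1.15 [ 3.7348 44.8762  0.    ]
1.15 0.9 [15.295  43.6266  0.    ]
0.9 0.65 [26.6292 39.1498  0.    ]
0.65 0.4 [36.6972 31.4396  0.    ]
0.4 0.3 [17.0106  9.7577  0.    ]
0.3 0.2 [18.0674  7.9087  0.    ]
0.2 0.1 [18.9108  5.9321  0.    ]
0.1 0.0 [19.509   3.8553  0.    ]
```

Approach in 5 rows, then start the arc slowly, checking after the first swing.

```bash
python3 -m crank '-1 -0.001 0.015 0 0 0 0;-1 -0.001 0.015 0 0 0 0;-1 0 0.01 0 0 0 0;-1 0 0.01 0 0 0 0;-1 -0.002 0.014 0 0 0 0;-1 -0.002 0.014 0 0 0 0;-1 -0.002 0.014 0 0 0 0;-1 0 0 0 0 0 0'
python3 - <<'E'
from arc import *
from m import cloud,grab_frame,cv2
s=read_state();print(s['joints'])
W=cloud(grab_frame('top')).reshape(-1,3)
d=W[(abs(W[:,2]-307)<5)&(W[:,0]<580)&(W[:,0]>250)&(abs(W[:,1]-20)<100)]
r=cv2.minAreaRect(d[:,:2].astype(np.float32)); print(len(d),cv2.boxPoints(r))
E
```

```text
clock: 18.0
eef_pos: [418.9, 44.8, 274.9]
tcp_rot: [[0.992, 0.13, -0.0], [0.13, -0.992, -0.004], [-0.001, 0.004, -1.0]]
contact_force: [0.5, -0.5, 0.3]
finger_gap: 0.5
grip_force: 0.0
[-1.1  0.1  0.9  2.1 -0.1  1.  -1.5]
618 [[315.9 -21.9]
 [321.6 -37. ]
 [584.6  61.1]
 [579.   76.2]]
```

```bash
python3 -m crank '-1 0.001 0.015 0 0 0 0;-1 0.001 0.015 0 0 0 0;-1 0.002 0.015 0 0 0 0;-1 0.005 0.0145 0 0 0 0;-1 0.005 0.0145 0 0 0 0;-1 0.005 0.0145 0 0 0 0;-1 0.009 0.013 0 0 0 0;-1 0.009 0.013 0 0 0 0'
python3 -m crank '-1 0.009 0.013 0 0 0 0;-1 0.012 0.0105 0 0 0 0;-1 0.012 0.0105 0 0 0 0;-1 0.012 0.0105 0 0 0 0;-1 0 0 0 0 0 0'
python3 - <<'E'
from arc import *
from m import cloud,grab_frame,cv2
s=read_state();F=rot(0,flip=1)
W=cloud(grab_frame('top')).reshape(-1,3)
d=W[(abs(W[:,2]-307)<5)&(W[:,0]<595-.134*W[:,1])&(W[:,0]>250)&(W[:,1]>-260)&(W[:,1]<90)]
print(len(d)); r=cv2.minAreaRect(d[:,:2].astype(np.float32)); print(cv2.boxPoints(r)); print(F.T@(tcp(.4,180)-s['eef_pos']))
E
```

```text
clock: 18.85
eef_pos: [471.1, -60.8, 275.0]
tcp_rot: [[0.991, 0.134, -0.001], [0.134, -0.991, -0.003], [-0.002, 0.003, -1.0]]
contact_force: [-0.4, 2.5, 0.2]
finger_gap: 0.1
grip_force: 0.7
clock: 19.35
eef_pos: [522.5, -100.1, 275.2]
tcp_rot: [[0.991, 0.133, -0.0], [0.133, -0.991, -0.006], [-0.001, 0.005, -1.0]]
contact_force: [-0.8, 0.1, -0.5]
finger_gap: 0.6
grip_force: 0.0
497
[[ 522.7 -222.3]
 [ 538.7 -225.6]
 [ 597.9   62.4]
 [ 581.8   65.7]]
[-1.8  0.3  0.2]
```

```bash
python3 -m crank '-1 0.007 0.004 0 0 0 0;-1 0.008 0.004 0 0 0 0;-1 0.008 0.004 0 0 0 0;-1 0.008 0.003 0 0 0 0;-1 0.008 0.003 0 0 0 0;-1 0.008 0.002 0 0 0 0;-1 0.007 0.002 0 0 0 0;-1 0.005 0.001 0 0 0 0'
python3 -m crank '-1 0 0 0 0 0 0'
cat > dr.py <<'E'
from arc import *
from m import cloud,grab_frame,cv2
s=read_state();F=rot(0,flip=1)
W=cloud(grab_frame('top')).reshape(-1,3)
out=-(W[:,0]-609.9+.1345*W[:,1])*.991; lat=(W[:,:2]-[621,-84])@cy
k=(W[:,2]>295)&(W[:,2]<316)&(abs(out-20)<60)&(abs(lat)<165)&(abs(lat)<149)
for lo in range(-145,150,25):
    j=k&(lat>=lo)&(lat<lo+25)
    if j.sum(): print(lo,j.sum(),out[j].max())
print(F.T@(tcp(0,180)-s['eef_pos']))
E
python3 dr.py
```

```text
clock: 20.2
eef_pos: [583.8, -114.7, 275.6]
tcp_rot: [[0.991, 0.133, 0.0], [0.133, -0.991, -0.004], [-0.0, 0.004, -1.0]]
contact_force: [-0.8, 0.3, -0.5]
finger_gap: 0.4
grip_force: 0.3
clock: 20.3
eef_pos: [583.8, -114.7, 275.6]
tcp_rot: [[0.991, 0.133, 0.001], [0.133, -0.991, -0.005], [0.0, 0.005, -1.0]]
contact_force: [-0.4, -1.1, 0.9]
finger_gap: 0.2
grip_force: 0.0
-145 152 30.96243261314501
-120 54 -22.897785299303568
-45 28 -21.974746899248558
-20 164 -0.5552355600029806
5 230 24.59060844814367
30 219 24.096707695487062
55 271 22.78749408641465
80 313 21.879303903160736
105 311 21.022427293486412
130 241 19.830232491434522
[12.8  5.2  0.6]
```

```bash
python3 -m crank '-1 0.002 0.0005 0 0 0 0;-1 0.002 0.0005 0 0 0 0;-1 0.002 0.0005 0 0 0 0;-1 0.002 0.0005 0 0 0 0;-1 0 0 0 0 0 0'; python3 dr.py
```

```text
clock: 20.85
eef_pos: [591.6, -115.4, 275.6]
tcp_rot: [[0.991, 0.133, 0.0], [0.133, -0.991, -0.004], [-0.0, 0.004, -1.0]]
contact_force: [-0.2, -0.5, 0.8]
finger_gap: 1.0
grip_force: 0.0
-145 86 21.95793488508842
-120 10 -30.92404623893345
-45 10 -29.67654929948618
-20 131 -0.4103463231287101
5 251 21.006775740149642
30 176 15.875211810982595
55 266 20.340532383716358
80 312 20.20299892242562
105 310 19.88415013332705
130 241 19.93880277843365
[5.2 3.4 0.6]
```

```bash
python3 -m crank '-1 0.001 0 0 0 0 0;-1 0.001 0 0 0 0 0;-1 0 0 0 0 0 0'; python3 -m crank '-1 0.001 0 0 0 0 0;-1 0.001 0 0 0 0 0;-1 0.001 0 0 0 0 0;-1 0 0 0 0 0 0'; python3 dr.py
```

```text
clock: 21.2
eef_pos: [593.4, -115.2, 275.6]
tcp_rot: [[0.991, 0.133, 0.0], [0.133, -0.991, -0.004], [-0.0, 0.004, -1.0]]
contact_force: [-0.1, 0.2, 0.2]
finger_gap: 0.3
grip_force: 0.0
clock: 21.6
eef_pos: [594.8, -115.0, 275.6]
tcp_rot: [[0.991, 0.132, -0.003], [0.132, -0.991, -0.003], [-0.003, 0.003, -1.0]]
contact_force: [-6.9, 0.6, 4.1]
finger_gap: 0.2
grip_force: 3.3
-145 58 19.864988007642353
-120 1 -38.50307233852906
-45 5 -35.24847274928442
-20 107 -1.9044693907944625
5 247 19.1061306385165
30 159 13.78320398337532
55 257 19.251668827845982
80 319 18.899399554808134
105 317 19.60671871709263
130 242 19.464121657214807
[2.  3.3 0.6]
```

Force has risen to 7 N and the door is flat at about 19.5 mm out, so it is on its stop. I'll retreat straight back.

```bash
python3 -m crank '-1 0 0 0 0 0 0;-1 0 0 0 0 0 0;-1 -0.02 0 0 0 0 0;-1 -0.03 0 0 0 0 0;-1 -0.03 0 0 0 0 0;-1 -0.03 0 -0.02 0 0 0;-1 0 0 -0.03 0 0 0;-1 0 0 0 0 0 0'; python3 dr.py
python3 - <<'E'
from m import *
f=grab_frame('scene');cv2.imwrite('pics/g.png',cv2.resize(f['img'][80:400,180:600],(800,600))[:,:,::-1])
W=cloud(f)
for q in ['spray_bottle','tissue_pack','brush','pail']:
    m=masks_of(f,q)
    if m: p=W[m[0]['pixels']]; p=p[~np.isnan(p[:,0])]; print(q,np.percentile(p,[2,50,98],axis=0)[:,:2].tolist())
E
```

```text
clock: 22.45
eef_pos: [488.6, -130.0, 328.8]
tcp_rot: [[0.991, 0.132, 0.007], [0.132, -0.991, -0.003], [0.006, 0.004, -1.0]]
contact_force: [1.6, -0.0, 0.2]
finger_gap: 0.4
grip_force: 0.0
-145 302 19.812799386718734
-120 303 18.582292771332508
-95 304 18.458262463125585
-70 303 18.756388349294443
-45 307 18.84037700994217
-20 309 18.802791217275765
5 312 19.00211106664667
30 314 19.36428332200993
55 314 19.250654775865975
80 312 19.26690733382955
105 314 19.557219495712243
130 239 19.414370258232474
[109.2   2.6  53.8]
spray_bottle [[462.73246187133583, -432.1518533270236], [654.368705617199, -334.46991235808304], [843.0780207942729, -215.4276674919905]]
tissue_pack [[524.1569048049795, 139.4260982439742], [547.2195725284018, 197.705045907956], [635.0667685942177, 253.92120729007584]]
brush [[454.121435034541, -441.59273877332663], [510.0875412293633, -396.3492293804253], [572.2253558691883, -352.97582402425354]]
pail [[293.7450980843256, 217.85260950187242], [378.2654139447776, 270.26613256247185], [406.7481570290439, 321.7467640647674]]
```

View pics/g.png

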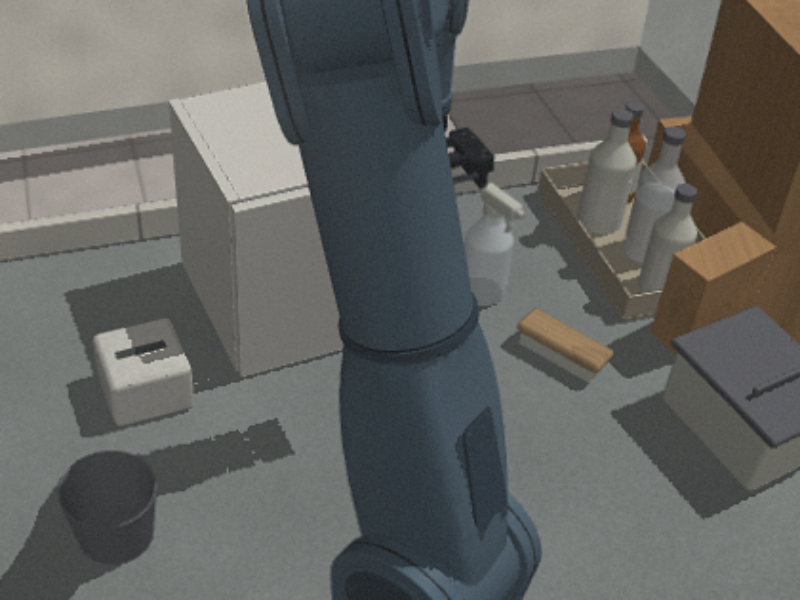

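The picture shows the door shut and flush (front edge around 240–340, 200), the counter things in place and the gripper clear. Handing in.

```bash
python3 -c "
from plant import *
print(close_job())"
```

```text
the job is handed in; nothing more can be done
None
```

The basket is pushed back about 5 mm behind the cupboard's front edge by my reckoning, the door is fully and gently shut, the counter things show no movement, and the job was handed in at about 22.5 s (no verdict came back; the jar, tin and small bottle were not rechecked before the door closed).

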